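# Find the soft fork spring on the spring tester

## Task

One softer spring has been mixed in with the three look-alike fork springs on the tester. Working from the robot's left to its right, press down on each spring's cap in turn with about 12 N (never over 20 N) and hold it a moment: under that load a good spring's cap top stays above the top of the gauge bar, the soft one's sinks below it. Then lift the soft spring off and gently stand it upright in the plain reject tray, leaving the two good springs on their pins and the other things where they are.

Things in the scene. Friction and masses are not known exactly. Their poses are not given: they have to be found in the camera images.
- tester: the spring tester, fixed to the bench: grey plate 100 x 280 mm, its top 20 mm above the bench. Three upright steel pins (12 mm diameter, 14 mm tall) stand on the plate in a row along the tester's y axis at y = +90, 0 and -90 mm (x = 0); each carries a spring cartridge. Origin: centre of the underside, on the bench; x axis across the plate, y axis along the row, z up. +y is the robot's left-hand end (the tester is turned at most 0.35 rad).
- gauge_top (a point): the reference mark: middle of the top edge of the tester's gauge bar, a straight steel bar 6 mm thick and 260 mm long along the row, beside the springs on the side nearest the robot (centre 40 mm from the pin row; 22 mm between cap and bar), on two end posts. Its top edge is 84 mm above the bench, 11 mm below the top of an unloaded cap
- tray: the reject tray, fixed: plain undivided aluminium tray 120 x 120 mm, 30 mm high, 4 mm walls and floor, open on top. Origin: centre of the underside
- bin: hardware bin, fixed: the same size as the tray, but divided into four and holding nuts. Not for springs. Origin: centre of the underside
- grease: bystander: white jar with black cap, 60 mm across, 70 mm tall. Origin: centre of the underside
- driver: bystander: screwdriver lying on the bench. Origin: under its middle
- cup: bystander: aluminium bearing cup, a ring 48 mm across, 14 mm high, lying flat. Origin: centre of the underside
- spring_a: a spring cartridge: steel coil spring 33 mm across on a thin guide tube, round dark steel seat ring (36 mm diameter, 10 mm high, 16 mm hole) at the foot, round black cap (36 mm diameter, 24 mm high) at the top; 75 mm tall unloaded, about 150 g. Three look exactly alike; one of them, not always on the same pin, is softer. Origin: centre of the underside of the seat ring, z up along the spring. The cap may be gripped to lift the whole cartridge.
- top_a (a point): centre of the flat top of the cap of spring_a
- cap_a (a joint): how far spring_a is compressed (m): 0 at its free length, grows as the cap goes down, coils solid at 0.034. The spring has a preload of about 1.5 N and then yields in proportion to the force, at most 1.7 mm per N; springs back when let go
- spring_b: a spring cartridge: steel coil spring 33 mm across on a thin guide tube, round dark steel seat ring (36 mm diameter, 10 mm high, 16 mm hole) at the foot, round black cap (36 mm diameter, 24 mm high) at the top; 75 mm tall unloaded, about 150 g. Three look exactly alike; one of them, not always on the same pin, is softer. Origin: centre of the underside of the seat ring, z up along the spring. The cap may be gripped to lift the whole cartridge.
- top_b (a point): centre of the flat top of the cap of spring_b
- cap_b (a joint): how far spring_b is compressed (m): 0 at its free length, grows as the cap goes down, coils solid at 0.034. The spring has a preload of about 1.5 N and then yields in proportion to the force, at most 1.7 mm per N; springs back when let go
- spring_c: a spring cartridge: steel coil spring 33 mm across on a thin guide tube, round dark steel seat ring (36 mm diameter, 10 mm high, 16 mm hole) at the foot, round black cap (36 mm diameter, 24 mm high) at the top; 75 mm tall unloaded, about 150 g. Three look exactly alike; one of them, not always on the same pin, is softer. Origin: centre of the underside of the seat ring, z up along the spring. The cap may be gripped to lift the whole cartridge.
- top_c (a point): centre of the flat top of the cap of spring_c
- cap_c (a joint): how far spring_c is compressed (m): 0 at its free length, grows as the cap goes down, coils solid at 0.034. The spring has a preload of about 1.5 N and then yields in proportion to the force, at most 1.7 mm per N; springs back when let go
Not all that is in view belongs to the job. Leave any yellow look-alike of the spring_a alone.

How it is judged:
By the outcome, as a careful person would: the job done as asked, in the order asked, and still so for the second after the job is handed in, with the robot touching nothing.
It also fails if it takes over 72 s, if anything falls off the work surface, if the arm or the gripper's body presses on something with over 40 N, if the wrist force passes 120 N, or if a joint passes its speed limit or range.

## Robot

A 6-joint arm with a two-finger parallel gripper is mounted at the origin on the work surface. World frame = base frame: x ahead of the robot, y to its left, z up, the work surface at z = 0. Lengths are in m, angles in rad, forces in N, time in s.
With the tool pointing down it reaches from about 0.375 to 0.9 m from the base axis. Payload 3.1 kg.
Tool frame: the origin (TCP) lies at the very end of the fingers, on their centre line; the grasp point (between the pads) lies 19 mm behind it; z points along the fingers, y is the direction in which the jaws open and shut (so a half turn about z gives the same grasp; the last joint's range is limited). The gripper opens to 87 mm and grips with 3 to 60 N. Pads are 19 mm wide; open, the fingers measure 117 mm over their backs; the gripper's body (75 mm by 190 mm) begins 51 mm behind the grasp point.
Start: joints at [0.959, 0.527, 1.433, -0, 1.181, -0.178], TCP at [0.263, 0.567, 0.223] pointing down, gripper open.
Joint ranges: [-3.08, 3.08], [-0.75, 2.2], [0.22, 2.44], [-1.43, 4.57], [0, 2.65], [-2.85, 2.85]. Speed limits (rad/s): [2.79, 2.79, 3.14, 3.14, 3.14, 3.14].

## Interface

Orientations are given as a rotation vector (axis times angle).
In Python, from plant import manip, vision, job_done gives the robot as it stands.
- The arm moves only by the shell command python3 -m handwheel 'ROWS' [FORCE]. ROWS is JSON, a list of rows, each a list of 7 numbers: the turn, a rotation vector about the world's x, y, z in units of pi rad (1.0 is pi rad), then the shift along the world's x, y, z in units of 0.2 m (1.0 is 0.2 m), then the opening, from 0 (shut) to 1 (fully open). A call has 1 to 20 rows; each row is the pose to reach, as a shift and turn from the pose measured when the call began, turning the shorter way round; what a row does not reach only later rows make up. A row lasts 1/12 s, in which the tool goes at most 41.7 mm and 7.16 degrees, less where a joint would pass 70% of its speed; a pose out of reach is approached as far as the arm can. A call with a number of a shift or a turn outside -1 to 1 is refused whole. A call with a gripper value outside its range is refused whole. The fingers move at their own pace and stop on an object; FORCE is the grip in N (left out, the last holds). Time passes only in rows, so rows that repeat a pose let the fingers close. It gives the time, the measured TCP pose, the force and the opening at its end, in the units of the state.
- manip.get_state(): the state, without advancing time (a new reading comes with each control period).
- vision.grab_frame(name): name is "scene" or "top" or "wrist"; returns a dict with "pixels" (384x512x3 uint8, red, green, blue), "camera_matrix" (3x3 intrinsics, pixels), "R" (3x3) and "t" (3): a world point X has camera coordinates R X + t. Camera axes: x right, y down, z forward; pixel columns grow to the right and rows downward; lengths in m; the calibration is good to about 2 mm. A picture is of the moment at which its call begins. There is no depth.
- job_done(): hands the job in, once; it reports no verdict.
The state is a dict: "time_s": time; "joints": joint angles; "joint_vel": joint speeds; "joint_torque": joint torques, N m; "position": TCP position; "tcp_rot": TCP orientation; "force": force on the tool from outside, world axes, zero at the start; "moment": the same for the moment, N m; "opening": finger opening in m.
Only numpy, scipy, OpenCV 4.12 (cv2) and the standard library are available. Lean on these libraries where they do the work, as an engineer would, in place of code of your own. Each camera call takes 0.05 s, during which the arm holds its last target.

## Working session

There is one attempt and no reset: what is moved stays moved. The work goes in short steps, Python scripts to look and compute and a shell command to move; the robot and the scene stay as the last step left them, time stands still between calls to the robot, and variables do not carry over. Pictures are saved under pics/ and viewed, and the job is handed in when it is done.

```bash
mkdir -p pics; ls; cat > h.py <<'E'
import numpy as np, cv2
from plant import manip, vision, job_done
def shot(cam,name,crop=None,scale=1):
    f=vision.grab_frame(cam); np.savez('pics/'+name+'.npz',K=f['camera_matrix'],R=f['R'],t=f['t'],p=f['pixels'])
    save(f['pixels'],name,crop,scale); return f
def save(p,name,crop=None,scale=1):
    im=np.asarray(p)[:,:,::-1]
    if crop: x0,y0,x1,y1=crop; im=im[y0:y1,x0:x1]
    im=cv2.resize(im,None,fx=scale,fy=scale,interpolation=cv2.INTER_CUBIC); cv2.imwrite('pics/'+name+'.png',im)
def load(name):
    d=np.load('pics/'+name+'.npz'); return d
def proj(d,X):
    K,R,t=d['K'],d['R'],d['t']; c=np.atleast_2d(X)@R.T+t; q=c@K.T; return q[:,:2]/q[:,2:]
def back(d,uv,z):
    K,R,t=d['K'],d['R'],d['t']; o=-R.T@t; v=R.T@np.linalg.inv(K)@np.array([uv[0],uv[1],1.]); return o+v*(z-o[2])/v[2]
E
python3 - <<'E'
from h import *
print({k:np.round(v,3) for k,v in manip.get_state().items()})
for c in('scene','top','wrist'):
    shot(c,c+'0',scale=1.5)
E
```

```text
pics
{'time_s': np.float64(0.0), 'joints': array([ 0.959,  0.528,  1.434, -0.   ,  1.181, -0.179]), 'joint_vel': array([-0.001, -0.001, -0.   , -0.001,  0.   ,  0.   ]), 'joint_torque': array([ 1.0000e-03, -4.4004e+01, -1.7660e+01,  6.3000e-02,  5.8000e-02,
       -0.0000e+00]), 'position': array([0.262, 0.567, 0.222]), 'tcp_rot': array([-6.760e-01, -3.067e+00,  3.000e-03]), 'force': array([-0.059, -0.585, -0.768]), 'moment': array([ 0.013,  0.005, -0.005]), 'opening': np.float64(0.087)}
```

View pics/scene0.png

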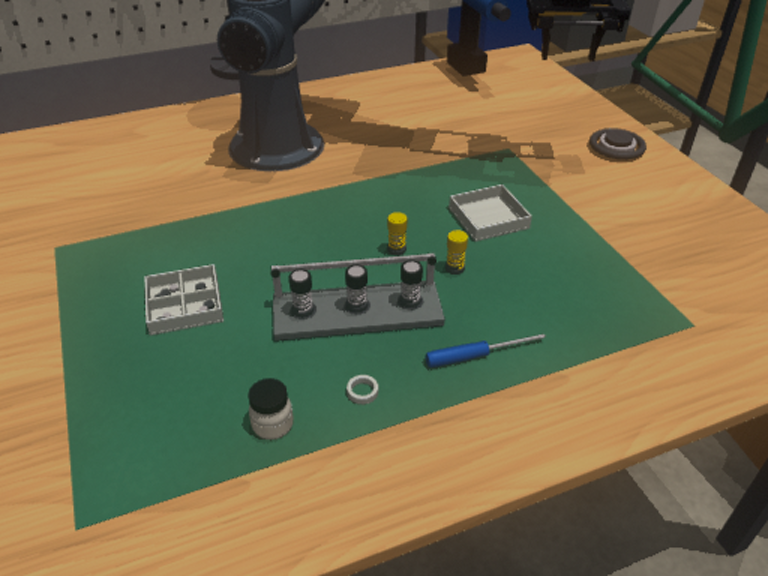

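View pics/top0.png

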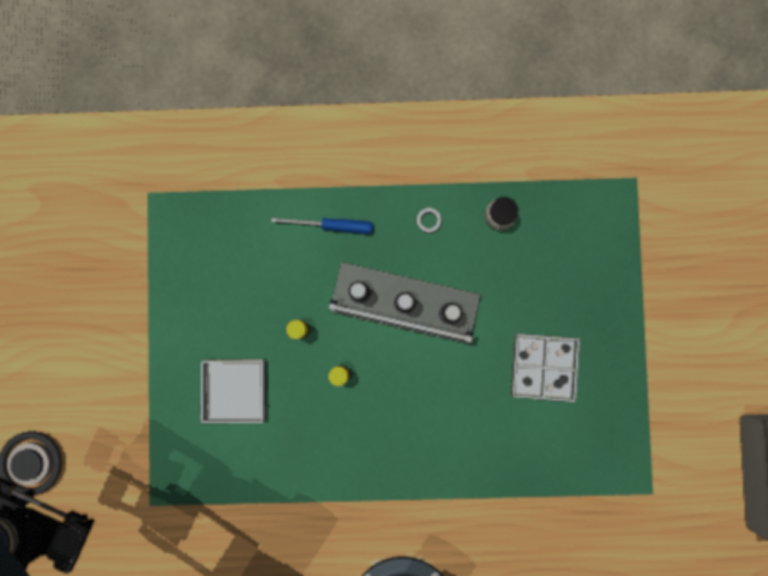

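View pics/wrist0.png

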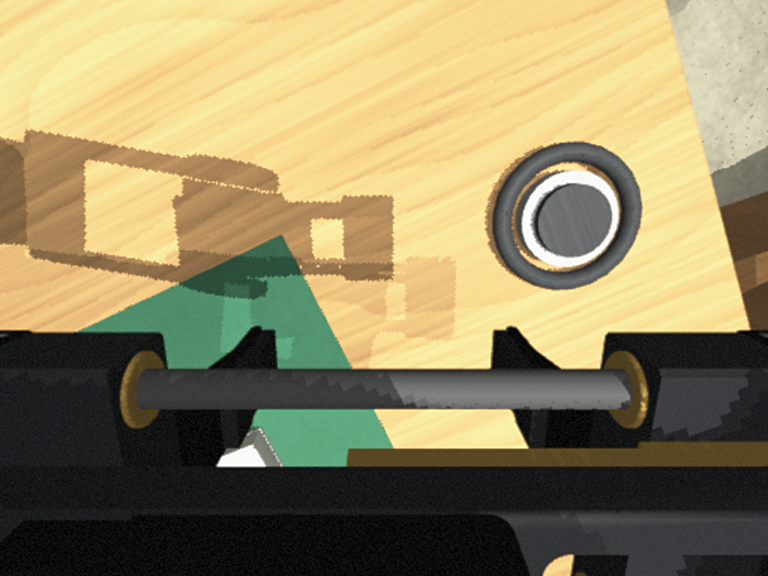

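The pictures show:
- **Springs on the tester** (1.5x top view): grey-topped black caps at (359,291), (405,302) and (453,313).
- **Look-alikes:** two yellow cylinders at (297,329) and (339,376), plus the black-capped grease jar at (503,212).
- **Tray and bin:** the plain tray is at (234,391) and the divided bin at (546,368).

I choose the three black caps on the plate, and will check them in one close crop.

```bash
python3 - <<'E'
from h import *
d=load('top0'); save(d['p'],'topc',(210,165,330,240),6)
save(d['p'],'tray',(120,225,200,295),6)
d=load('scene0'); save(d['p'],'scc',(170,160,310,235),5)
E
```

```text
(no output)
```

View pics/topc.png

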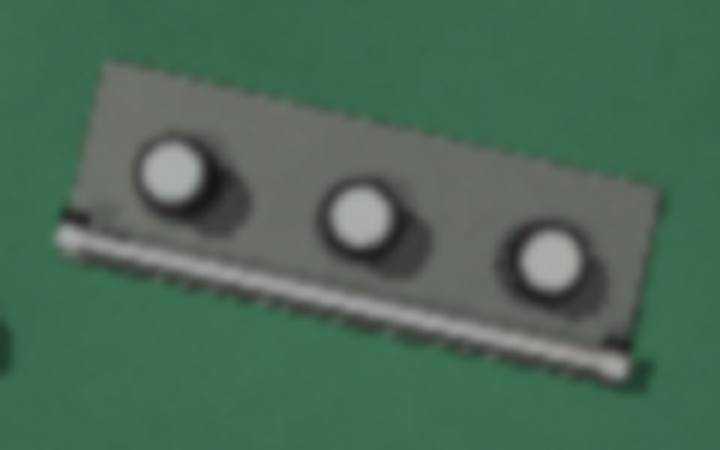

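View pics/tray.png

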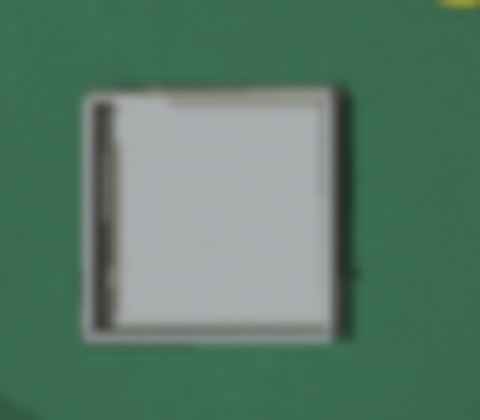

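View pics/scc.png

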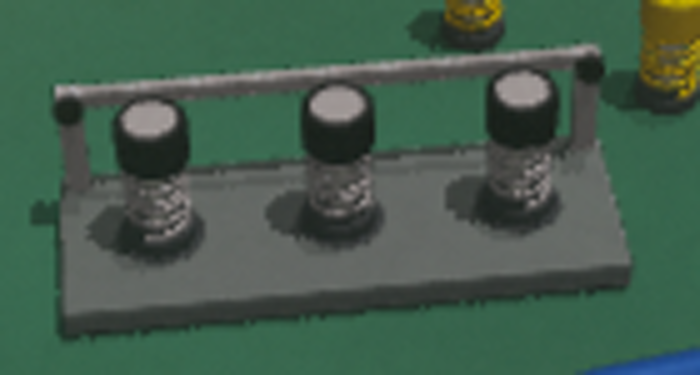

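The crops confirm three black caps with grey tops on the plate, at crop (174,173), (360,215) and (550,262). The bar ends are at (68,240) and (620,368).

```bash
python3 - <<'E'
from h import *
d=load('top0'); f=lambda X,Y,x0,y0,s:((X+.5)/s-.5+x0,(Y+.5)/s-.5+y0)
P=[back(d,f(x,y,210,165,6),.095) for x,y in((174,173),(360,215),(550,262))]
print(np.round(P,4),[np.linalg.norm(P[i]-P[i+1]) for i in(0,1)])
v=P[0]-P[2]; print('yaw',np.arctan2(-v[0],v[1]))
for x,y in((62,238),(624,370)): print('bar',back(d,f(x,y,210,165,6),.084).round(4))
for x,y in((87,92),(343,92),(334,338),(87,338)): print('tray',back(d,f(x,y,120,225,6),.03).round(4))
for x,y in((297,329),(339,376)): print('yel',back(d,f(x,y,0,0,1.5),.08).round(4))
# scene check
s=load('scene0')
print('scene pred',((proj(s,np.array(P))-[170,160]+.5)*5-.5).round(0))
S=[back(s,f(x,y,170,160,5),.095) for x,y in((525,89),(337,104),(151,117))]
print(np.round(S,4))
for c in (d,s): print('cam',(-c['R'].T@c['t']).round(3))
from scipy.spatial.transform import Rotation as R
print(R.from_rotvec(manip.get_state()['tcp_rot']).as_matrix().round(3))
w=load('wrist0'); print('wcam',(-w['R'].T@w['t']).round(3),w['R'].round(2),w['K'])
E
```

```text
[[ 0.6146  0.0635  0.095 ]
 [ 0.5928 -0.022   0.095 ]
 [ 0.5688 -0.109   0.095 ]] [np.float64(0.08827460912280606), np.float64(0.09020062171009872)]
yaw -0.259474741072773
bar [0.5862 0.1172 0.084 ]
bar [ 0.5181 -0.1424  0.084 ]
tray [0.4909 0.3744 0.03  ]
tray [0.4878 0.25   0.03  ]
tray [0.3701 0.2562 0.03  ]
tray [0.3729 0.3756 0.03  ]
yel [0.5462 0.1805 0.08  ]
yel [0.4569 0.1038 0.08  ]
scene pred [[514.  88.]
 [333. 104.]
 [145. 118.]]
[[ 0.6171  0.0682  0.095 ]
 [ 0.5936 -0.0202  0.095 ]
 [ 0.5694 -0.1059  0.095 ]]
cam [ 0.543 -0.011  1.437]
cam [ 1.385 -0.294  0.804]
[[-0.907  0.42  -0.001]
 [ 0.42   0.907 -0.001]
 [ 0.    -0.002 -1.   ]]
wcam [0.197 0.597 0.383] [[ 0.42  0.91 -0.  ]
 [ 0.88 -0.4   0.26]
 [ 0.24 -0.11 -0.97]] [[288.63206253   0.         255.60789403]
 [  0.         288.63206253 190.45125285]
 [  0.           0.           1.        ]]
```

The two cameras agree to about 4 mm and the spacing comes out at about 90 mm. The springs are at (.616,.066), (.593,-.021) and (.5695,-.108), and the row yaw is -0.26. The tray centre is about (.430,.314). I'm moving toward the left spring with the fingers shut.

```bash
python3 -m handwheel '[[0,0,0.02,0.3,-0.3,0,0],[0,0,0.055,0.6,-0.6,0,0],[0,0,0.055,1,-1,0,0],[0,0,0.055,1,-1,0,0],[0,0,0.055,1,-1,0,0],[0,0,0.055,1,-1,0,0],[0,0,0.055,1,-1,0,0],[0,0,0.055,1,-1,0,0],[0,0,0.055,1,-1,0,0],[0,0,0.055,1,-1,0,0]]' 10
```

```text
time_s: 0.98
position: [0.4619, 0.3666, 0.2214]
tcp_rot: [-0.41, -3.113, 0.003]
force: [-0.2, -0.3, -0.6]
opening: 0.0281
```

```bash
python3 -m handwheel '[[0,0,0,0.5,-1,0,0],[0,0,0,0.5,-1,0,0],[0,0,0,0.5,-1,0,0],[0,0,0,0.5,-1,0,0],[0,0,0,0.5,-1,0,0],[0,0,0,0.5,-1,0,0],[0,0,0,0.5,-1,0,0]]'; python3 -m handwheel '[[0,0,0,0.27,-0.5,0,0],[0,0,0,0.27,-0.5,-0.1,0],[0,0,0,0.27,-0.5,-0.3,0],[0,0,0,0.27,-0.5,-0.5,0],[0,0,0,0.27,-0.5,-0.5,0],[0,0,0,0.27,-0.5,-0.5,0],[0,0,0,0.27,-0.5,-0.5,0]]'; python3 - <<'E'
from h import *
shot('scene','s1',(170,130,310,235),5); shot('wrist','w1',scale=1.5)
print(manip.get_state()['position'],manip.get_state()['force'])
E
```

```text
time_s: 1.57
position: [0.5632, 0.1647, 0.2213]
tcp_rot: [-0.414, -3.113, 0.004]
force: [0.5, 0.7, -0.7]
opening: 0.0007
time_s: 2.15
position: [0.6159, 0.067, 0.1206]
tcp_rot: [-0.41, -3.111, 0.003]
force: [-0.8, 0.3, -0.3]
opening: 0.0004
[0.61782317 0.06673102 0.12294743] [-0.41973556  0.50984126 -0.45319901]
```

View pics/s1.png

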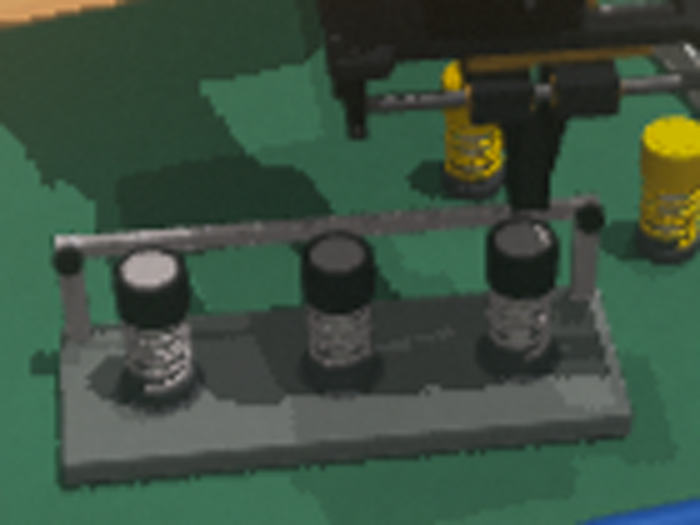

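View pics/w1.png

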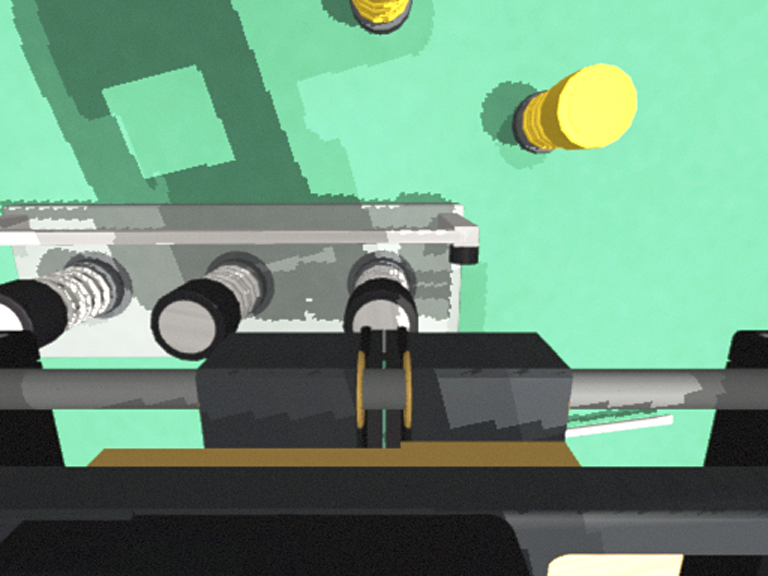

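The scene crop shows the fingertip just above the left cap (520,215). In the wrist view the cap at (381,320) is centred under the finger. I'll cross-check with the middle cap's disc at (188,328) in the wrist view.

```bash
python3 - <<'E'
from h import *
w=load('w1'); f=lambda x,y:((x+.5)/1.5-.5,(y+.5)/1.5-.5)
print(back(w,f(188,328),.095).round(4))
for X in([.616,.066,.095],[.593,-.021,.095],[.5695,-.108,.095]):print((proj(w,X)*1.5).round(0))
# expected rim of left cap top edge
print((proj(w,[[.616-.0174,.066+.0046,.095],[.616,.066,.122]])*1.5).round(0))
save(w['p'],'w1c',(90,170,310,260),3.5)
E
```

```text
[ 0.5931 -0.0204  0.095 ]
[[380. 328.]]
[[187. 328.]]
[[ -7. 327.]]
[[380. 290.]
 [380. 351.]]
```

View pics/w1c.png

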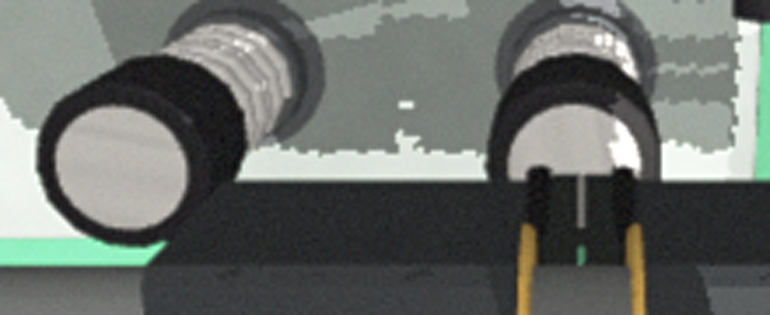

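The middle cap comes out at (0.5931,-0.0204), which matches to within 1 mm. I'm pressing the left spring gently.

```bash
python3 -m handwheel '[[0,0,0,0,0,-0.05,0],[0,0,0,0,0,-0.1,0],[0,0,0,0,0,-0.12,0],[0,0,0,0,0,-0.13,0],[0,0,0,0,0,-0.14,0],[0,0,0,0,0,-0.15,0],[0,0,0,0,0,-0.15,0],[0,0,0,0,0,-0.15,0]]'; python3 - <<'E'
from h import *
s=manip.get_state();print(s['position'],s['force'])
E
```

```text
time_s: 2.92
position: [0.6179, 0.0667, 0.0935]
tcp_rot: [0.411, 3.113, -0.002]
force: [-0.4, 0.1, 3.7]
opening: 0.0007
[0.61793945 0.0667151  0.09351445] [-0.43328927  0.11187262  3.73524516]
```

```bash
python3 -m handwheel '[[0,0,0,0,0,-0.005,0],[0,0,0,0,0,-0.01,0],[0,0,0,0,0,-0.015,0],[0,0,0,0,0,-0.015,0],[0,0,0,0,0,-0.015,0],[0,0,0,0,0,-0.015,0]]'; python3 - <<'E'
from h import *
s=manip.get_state();print(s['position'],s['force'])
E
```

```text
time_s: 3.42
position: [0.6181, 0.0668, 0.0915]
tcp_rot: [0.411, 3.112, -0.002]
force: [-2.3, -0.2, 8.1]
opening: 0.0008
[0.61809431 0.06675329 0.09145125] [-2.3483632  -0.21655598  8.1494176 ]
```

```bash
python3 -m handwheel '[[0,0,0,0,0,-0.006,0],[0,0,0,0,0,-0.012,0],[0,0,0,0,0,-0.014,0],[0,0,0,0,0,-0.014,0],[0,0,0,0,0,-0.014,0]]'; python3 - <<'E'
from h import *
s=manip.get_state();print(s['position'],s['force'])
E
```

```text
time_s: 3.83
position: [0.6183, 0.0668, 0.0899]
tcp_rot: [0.411, 3.111, -0.002]
force: [-2.6, 1.5, 9.2]
opening: 0.0003
[0.6182638  0.0668012  0.08992084] [-2.60684884  1.5305006   9.15199699]
```

```bash
python3 -m handwheel '[[0,0,0,-0.002,0,-0.006,0],[0,0,0,-0.004,0,-0.012,0],[0,0,0,-0.006,0,-0.016,0],[0,0,0,-0.006,0,-0.016,0],[0,0,0,-0.006,0,-0.016,0],[0,0,0,-0.006,0,-0.016,0]]'; python3 - <<'E'
from h import *
for i in range(3):
    s=manip.get_state();print(s['position'],s['force'])
    shot('scene','p1_%d'%i,(170,130,310,235),5)
E
```

```text
time_s: 4.33
position: [0.6176, 0.0669, 0.0885]
tcp_rot: [0.41, 3.11, -0.001]
force: [-3.1, -0.1, 11.1]
opening: 0.0001
[0.61764476 0.06688899 0.08851269] [-3.08043375 -0.07019677 11.07332327]
[0.61766153 0.06689938 0.0885234 ] [-3.60120734  0.56504654 11.48360863]
[0.61767363 0.06688356 0.0885413 ] [-3.19887239  1.53952806 10.70819269]
```

View pics/p1_0.png

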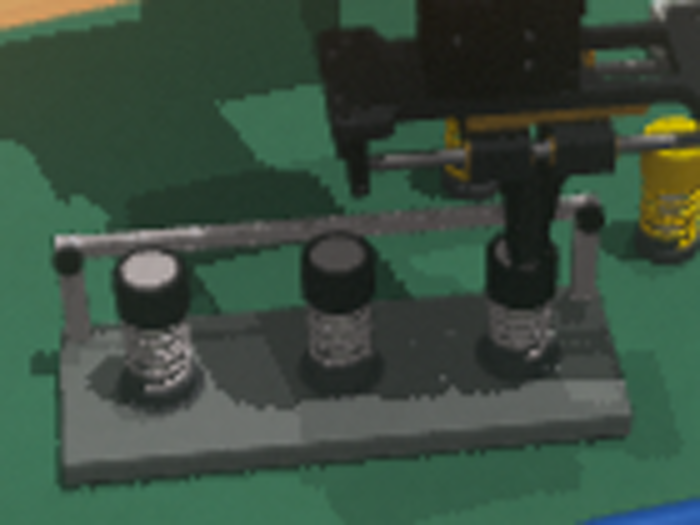

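```bash
python3 -m handwheel '[[0,0,0,-0.004,0,-0.008,0],[0,0,0,-0.006,0,-0.011,0],[0,0,0,-0.006,0,-0.011,0],[0,0,0,-0.006,0,-0.011,0],[0,0,0,-0.006,0,-0.011,0],[0,0,0,-0.006,0,-0.011,0],[0,0,0,-0.006,0,-0.011,0],[0,0,0,-0.006,0,-0.011,0],[0,0,0,-0.006,0,-0.011,0],[0,0,0,-0.006,0,-0.011,0]]'; python3 - <<'E'
from h import *
s=manip.get_state();print(s['position'],s['force'])
shot('scene','p1b',(170,130,310,235),5)
E
```

```text
time_s: 5.32
position: [0.6174, 0.0669, 0.0883]
tcp_rot: [0.41, 3.107, -0.001]
force: [-1.9, 1.2, 11.4]
opening: 0.0005
[0.61741659 0.06691656 0.0882884 ] [-1.90890265  1.18072555 11.39227851]
```

View pics/p1b.png

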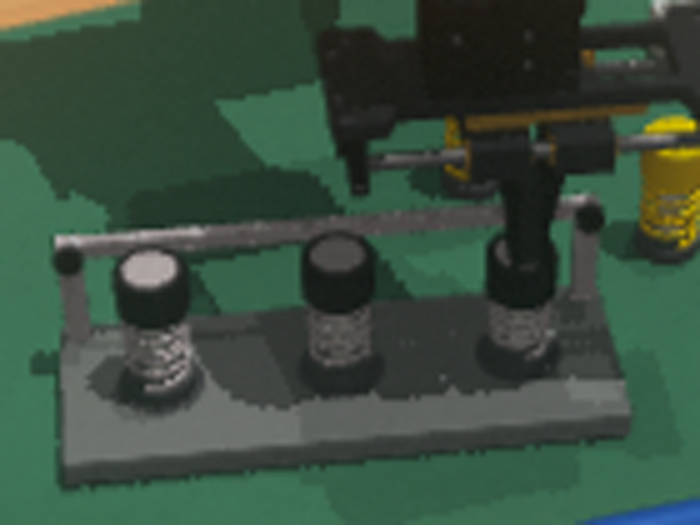

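The left spring held about 11.5–12 N for about a second with the TCP, and so the cap top, at z≈0.088. That is above the 0.084 gauge, so it is good. Lifting and moving to the middle spring.

```bash
python3 -m handwheel '[[0,0,0,0,0,0.05,0],[0,0,0,0,0,0.15,0],[0,0,0,0,0,0.17,0],[0,0.002,0,-0.06,-0.22,0.17,0],[0,0.002,0,-0.122,-0.44,0.17,0],[0,0.002,0,-0.122,-0.44,0.17,0],[0,0.002,0,-0.122,-0.44,0.17,0],[0,0.002,0,-0.122,-0.44,0.17,0]]';python3 -m handwheel '[[0,0,0,0,0,-0.05,0],[0,0,0,0,0,-0.1,0],[0,0,0,0,0,-0.12,0],[0,0,0,0,0,-0.12,0]]'; python3 - <<'E'
from h import *
s=manip.get_state();print(s['position'],s['force'],s['tcp_rot'])
E
```

```text
time_s: 6.03
position: [0.5931, -0.0213, 0.1218]
tcp_rot: [0.414, 3.113, -0.001]
force: [0.7, 0.2, 0.3]
opening: 0.0007
time_s: 6.37
position: [0.5922, -0.02, 0.0959]
tcp_rot: [-0.412, -3.113, 0.0]
force: [-0.4, 0.6, 0.3]
opening: 0.0009
[ 0.59217758 -0.01999749  0.09587657] [-0.43629758  0.61516964  0.28736355] [-4.12035566e-01 -3.11274769e+00  2.07946173e-04]
```

```bash
python3 -m handwheel '[[0,0,0,0,0,-0.01,0],[0,0,0,0,0,-0.02,0],[0,0,0,0,0,-0.025,0],[0,0,0,0,0,-0.025,0],[0,0,0,0,0,-0.025,0],[0,0,0,0,0,-0.025,0]]'; python3 -m handwheel '[[0,0,0,0,0,-0.005,0],[0,0,0,0,0,-0.01,0],[0,0,0,0,0,-0.013,0],[0,0,0,0,0,-0.013,0],[0,0,0,0,0,-0.013,0]]'
```

```text
time_s: 6.87
position: [0.5926, -0.0199, 0.0914]
tcp_rot: [-0.412, -3.114, -0.0]
force: [0.5, -0.1, 4.0]
opening: 0.0004
time_s: 7.28
position: [0.5926, -0.0199, 0.089]
tcp_rot: [-0.413, -3.114, -0.0]
force: [-1.3, 0.4, 5.8]
opening: 0.0005
```

```bash
python3 -m handwheel '[[0,0,0,0,0,-0.007,0],[0,0,0,0,0,-0.014,0],[0,0,0,0,0,-0.02,0],[0,0,0,0,0,-0.022,0],[0,0,0,0,0,-0.022,0],[0,0,0,0,0,-0.022,0]]'; python3 -m handwheel '[[0,0,0,0,0,-0.007,0],[0,0,0,0,0,-0.014,0],[0,0,0,0,0,-0.014,0],[0,0,0,0,0,-0.014,0],[0,0,0,0,0,-0.014,0]]'
```

```text
time_s: 7.78
position: [0.5926, -0.02, 0.0851]
tcp_rot: [-0.413, -3.114, -0.0]
force: [-1.3, 0.4, 8.0]
opening: 0.0008
time_s: 8.2
position: [0.5927, -0.0199, 0.083]
tcp_rot: [0.413, 3.114, 0.0]
force: [-1.5, 0.1, 9.6]
opening: 0.0006
```

```bash
python3 -m handwheel '[[0,0,0,0,0,-0.007,0],[0,0,0,0,0,-0.014,0],[0,0,0,0,0,-0.018,0],[0,0,0,0,0,-0.018,0],[0,0,0,0,0,-0.018,0],[0,0,0,0,0,-0.018,0]]'; python3 - <<'E'
from h import *
s=manip.get_state();print(s['position'],s['force'])
shot('scene','p2',(170,130,310,235),5)
s=manip.get_state();print(s['position'],s['force'])
E
```

```text
time_s: 8.7
position: [0.5927, -0.0199, 0.0804]
tcp_rot: [0.413, 3.114, 0.0]
force: [-1.6, 0.9, 9.7]
opening: 0.0002
[ 0.59269051 -0.01992584  0.0804494 ] [-1.61485665  0.94095024  9.73428097]
[ 0.59268126 -0.01992929  0.08044066] [-2.25012216  0.66455781 11.26142065]
```

View pics/p2.png

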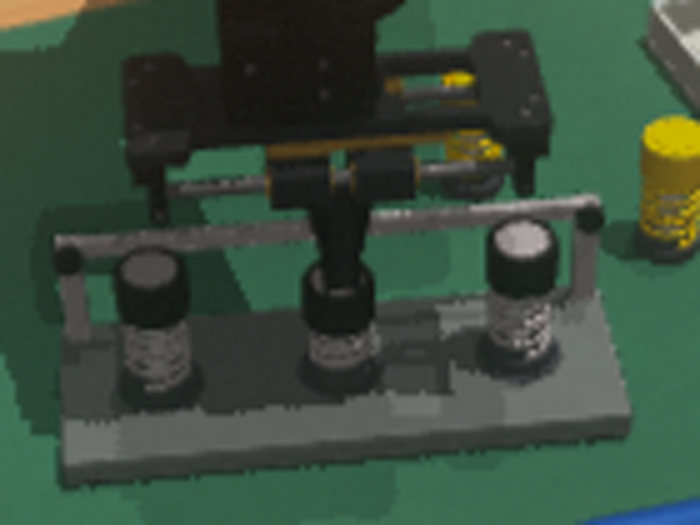

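The middle cap has clearly sunk: its top is at about (340,275) against about (337,250) free. I'll add a little more load and hold.

```bash
python3 -m handwheel '[[0,0,0,0,0,-0.007,0],[0,0,0,0,0,-0.012,0],[0,0,0,0,0,-0.012,0],[0,0,0,0,0,-0.012,0],[0,0,0,0,0,-0.012,0],[0,0,0,0,0,-0.012,0],[0,0,0,0,0,-0.012,0],[0,0,0,0,0,-0.012,0],[0,0,0,0,0,-0.012,0],[0,0,0,0,0,-0.012,0],[0,0,0,0,0,-0.012,0]]'; python3 -m handwheel '[[0,0,0,0,0,0.05,0],[0,0,0,0,0,0.15,0],[0,0,0,0,0,0.2,0],[0,0,0,0,0,0.2,0],[0,0,0,-0.05,-0.22,0.2,0],[0,0,0,-0.12,-0.44,0.2,0],[0,0,0,-0.12,-0.44,0.2,0],[0,0,0,-0.12,-0.44,0.2,0],[0,0,0,-0.12,-0.44,0.12,0],[0,0,0,-0.12,-0.44,0.1,0],[0,0,0,-0.12,-0.44,0.1,0]]';python3 - <<'E'
from h import *
s=manip.get_state();print(s['position'],s['force'])
shot('scene','p3',(170,130,310,235),5)
E
```

```text
time_s: 9.67
position: [0.5927, -0.0199, 0.0792]
tcp_rot: [0.412, 3.114, -0.0]
force: [-1.1, 0.7, 11.6]
opening: 0.0003
time_s: 10.58
position: [0.5673, -0.1062, 0.0973]
tcp_rot: [-0.411, -3.111, -0.002]
force: [-0.3, -0.1, -0.1]
opening: 0.0002
[ 0.56725887 -0.10624299  0.09731425] [-0.29671425 -0.07087909 -0.14813994]
```

View pics/p3.png

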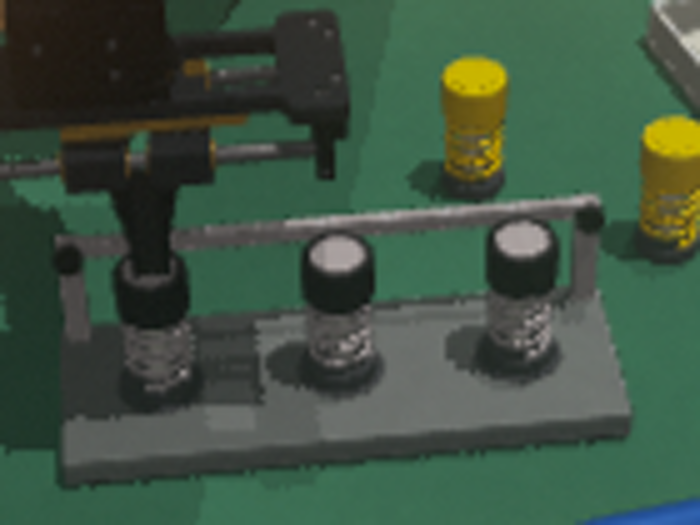

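The middle spring is soft: z≈0.079 at about 12 N. The finger is now over the right cap at (150,270). Pressing it in stages.

```bash
python3 -m handwheel '[[0,0,0,0.01,-0.005,0,0],[0,0,0,0.01,-0.005,-0.01,0],[0,0,0,0.01,-0.005,-0.02,0],[0,0,0,0.01,-0.005,-0.03,0],[0,0,0,0.01,-0.005,-0.03,0],[0,0,0,0.01,-0.005,-0.03,0],[0,0,0,0.01,-0.005,-0.03,0]]'; python3 -m handwheel '[[0,0,0,0,0,-0.005,0],[0,0,0,0,0,-0.01,0],[0,0,0,0,0,-0.013,0],[0,0,0,0,0,-0.013,0],[0,0,0,0,0,-0.013,0]]'
```

```text
time_s: 11.22
position: [0.5707, -0.1074, 0.093]
tcp_rot: [-0.411, -3.114, -0.002]
force: [-0.7, 1.4, 4.9]
opening: 0.0004
time_s: 11.63
position: [0.5709, -0.1072, 0.0915]
tcp_rot: [0.411, 3.114, 0.002]
force: [-0.5, 1.7, 5.9]
opening: 0.0001
```

```bash
python3 -m handwheel '[[0,0,0,0,0,-0.006,0],[0,0,0,0,0,-0.012,0],[0,0,0,0,0,-0.018,0],[0,0,0,0,0,-0.018,0],[0,0,0,0,0,-0.018,0],[0,0,0,0,0,-0.018,0]]'
```

```text
time_s: 12.13
position: [0.571, -0.1071, 0.0894]
tcp_rot: [0.411, 3.113, 0.002]
force: [-2.5, 1.5, 9.7]
opening: 0.001
```

```bash
python3 -m handwheel '[[0,0,0,-0.002,0,-0.006,0],[0,0,0,-0.002,0,-0.012,0],[0,0,0,-0.002,0,-0.012,0],[0,0,0,-0.002,0,-0.012,0],[0,0,0,-0.002,0,-0.012,0]]'
```

```text
time_s: 12.55
position: [0.5709, -0.1071, 0.0888]
tcp_rot: [0.411, 3.112, 0.002]
force: [-1.9, 1.4, 10.8]
opening: 0.0006
```

```bash
python3 -m handwheel '[[0,0,0,-0.003,0,-0.006,0],[0,0,0,-0.003,0,-0.014,0],[0,0,0,-0.003,0,-0.014,0],[0,0,0,-0.003,0,-0.014,0],[0,0,0,-0.003,0,-0.014,0],[0,0,0,-0.003,0,-0.014,0],[0,0,0,-0.003,0,-0.014,0],[0,0,0,-0.003,0,-0.014,0],[0,0,0,-0.003,0,-0.014,0],[0,0,0,-0.003,0,-0.014,0],[0,0,0,-0.003,0,-0.014,0]]';python3 - <<'E'
from h import *
s=manip.get_state();print(s['position'],s['force'])
shot('scene','p4',(170,130,310,235),5)
E
```

```text
time_s: 13.47
position: [0.5709, -0.1071, 0.088]
tcp_rot: [0.411, 3.11, 0.001]
force: [-0.5, 1.2, 11.3]
opening: 0.0009
[ 0.5709488  -0.10711787  0.08799991] [-0.49325186  1.24636102 11.25056771]
```

View pics/p4.png

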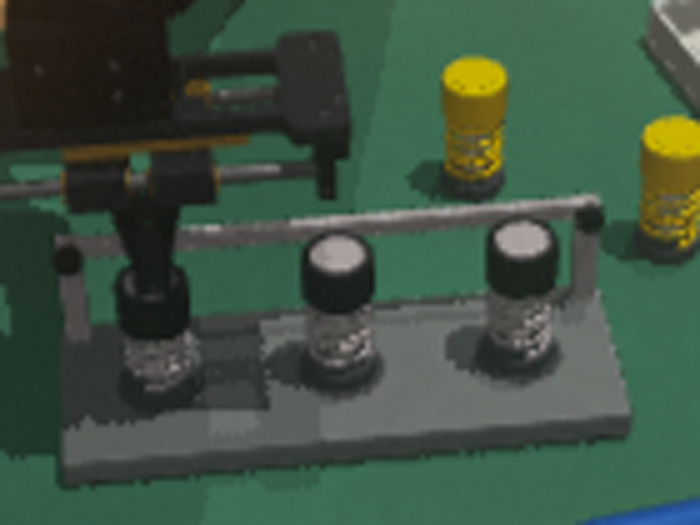

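The right spring is good, at z≈0.088 under about 11.5 N. Lifting, opening and going over the middle spring.

```bash
python3 -m handwheel '[[0,0,0,0,0,0.1,0],[0,0,0,0,0,0.26,0],[0,0,0,0,0,0.26,0],[0,0.002,0,0.05,0.2,0.26,0.8],[0,0.002,0,0.11,0.43,0.26,0.8],[0,0.002,0,0.11,0.43,0.26,0.8],[0,0.002,0,0.11,0.43,0.26,0.8],[0,0.002,0,0.11,0.43,0.26,0.8],[0,0.002,0,0.11,0.43,0.26,0.8],[0,0.002,0,0.11,0.43,0.26,0.8],[0,0.002,0,0.11,0.43,0.26,0.8],[0,0.002,0,0.11,0.43,0.26,0.8]]'; python3 - <<'E'
from h import *
s=manip.get_state();print(s['position'],s['force'])
d=shot('wrist','g1',scale=1.5)
print((proj(d,[[.593,-.0205,.095],[.593-.0174,-.0205+.0046,.095]])*1.5).round())
E
```

```text
time_s: 14.52
position: [0.5928, -0.0222, 0.1399]
tcp_rot: [-0.413, -3.112, 0.0]
force: [-0.2, 0.1, 0.8]
opening: 0.0524
[ 0.59276847 -0.02223298  0.13989396] [-0.2378356   0.08522258  0.83808722]Traceback (most recent call last):
  File "<stdin>", line 4, in <module>
  File "h.py", line 13, in proj
    K,R,t=d['K'],d['R'],d['t']; c=np.atleast_2d(X)@R.T+t; q=c@K.T; return q[:,:2]/q[:,2:]
          ~^^^^^
KeyError: 'K'
```

View pics/g1.png

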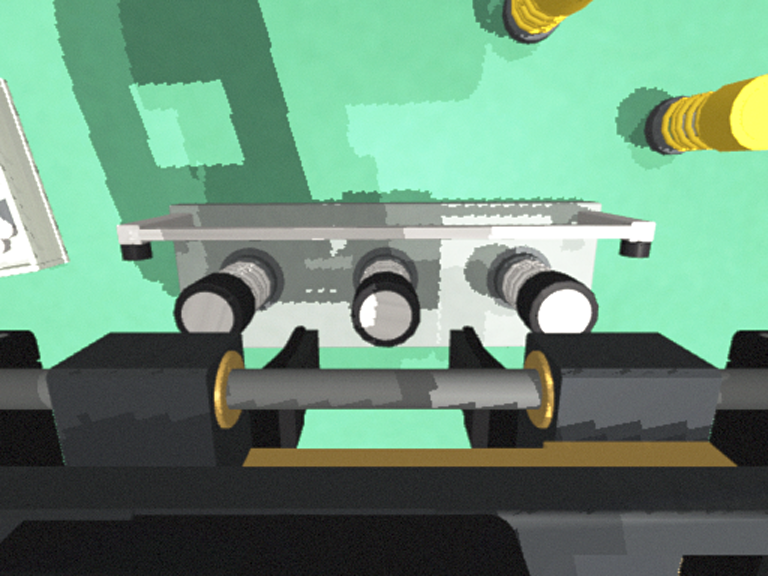

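The middle cap disc is at (387,313), between the jaws (fingers at 300 and 467). Checking it numerically.

```bash
python3 - <<'E'
from h import *
d=load('g1'); print(back(d,(387.5/1.5-.5,313/1.5-.5),.095))
s=manip.get_state();print(s['position'],s['opening'])
E
```

```text
[ 0.59089896 -0.01978193  0.095     ]
[ 0.59281643 -0.02201498  0.13993936] 0.05669389565300141
```

```bash
python3 -m handwheel '[[0,0,0,-0.003,0.008,0,0.8],[0,0,0,-0.003,0.008,0,0.8],[0,0,0,-0.003,0.008,-0.1,0.8],[0,0,0,-0.003,0.008,-0.2,0.8],[0,0,0,-0.003,0.008,-0.3,0.8],[0,0,0,-0.003,0.008,-0.36,0.8],[0,0,0,-0.003,0.008,-0.365,0.8],[0,0,0,-0.003,0.008,-0.365,0.8],[0,0,0,-0.003,0.008,-0.365,0.8]]'
python3 -m handwheel '[[0,0,0,0,0,0,0.3],[0,0,0,0,0,0,0.3],[0,0,0,0,0,0,0.3],[0,0,0,0,0,0,0.3],[0,0,0,0,0,0,0.3],[0,0,0,0,0,0,0.3],[0,0,0,0,0,0,0.3],[0,0,0,0,0,0,0.3],[0,0,0,0,0,0,0.3],[0,0,0,0,0,0,0.3]]' 20
python3 - <<'E'
from h import *
s=manip.get_state();print(s['position'],s['force'],s['moment'],s['tcp_rot'])
shot('scene','g2',(170,130,310,235),5)
E
```

```text
time_s: 15.32
position: [0.5929, -0.0206, 0.0676]
tcp_rot: [-0.413, -3.114, 0.0]
force: [-0.1, 0.2, 0.2]
opening: 0.0692
time_s: 16.15
position: [0.593, -0.0207, 0.0677]
tcp_rot: [-0.413, -3.114, 0.001]
force: [-0.9, -0.6, 1.5]
opening: 0.0351
[ 0.59298636 -0.02067517  0.06774856] [-0.85288171 -0.63100458  1.47433443] [-0.08702647  0.03798655 -0.01049368] [-4.13168335e-01 -3.11403216e+00  6.29483389e-04]
```

View pics/g2.png

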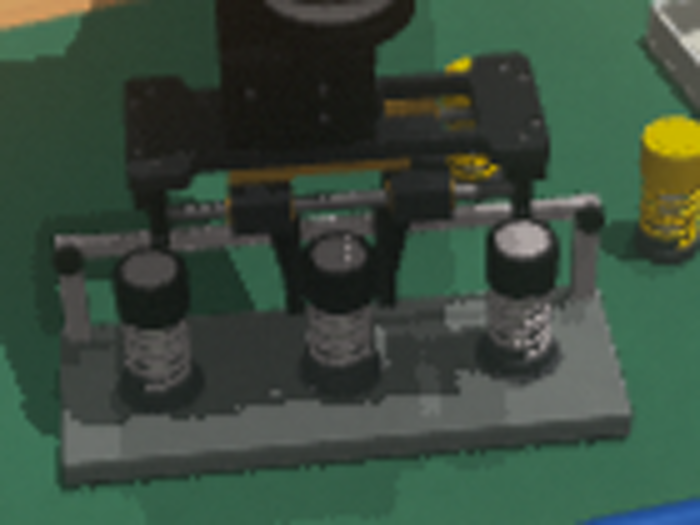

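```bash
python3 -m handwheel '[[0,0,0,0,0,0.02,0.3],[0,0,0,0,0,0.05,0.3],[0,0,0,0,0,0.09,0.3],[0,0,0,0,0,0.15,0.3],[0,0,0,0,0,0.25,0.3],[0,0,0,0,0,0.35,0.3],[0,0,0,0,0,0.45,0.3],[0,0,0,0,0,0.55,0.3],[0,0,0,0,0,0.62,0.3],[0,0,0,0,0,0.62,0.3],[0,0,0,0,0,0.62,0.3]]'
python3 - <<'E'
from h import *
s=manip.get_state();print(s['position'],s['force'],s['opening'])
shot('scene','g3',(120,60,320,235),4)
E
```

```text
time_s: 17.12
position: [0.5935, -0.0207, 0.1932]
tcp_rot: [0.413, 3.112, -0.001]
force: [-0.3, 0.4, -1.3]
opening: 0.0356
[ 0.59352517 -0.02072119  0.19324462] [-0.28358965  0.44141313 -1.25400067] 0.03557644768901229
```

View pics/g3.png

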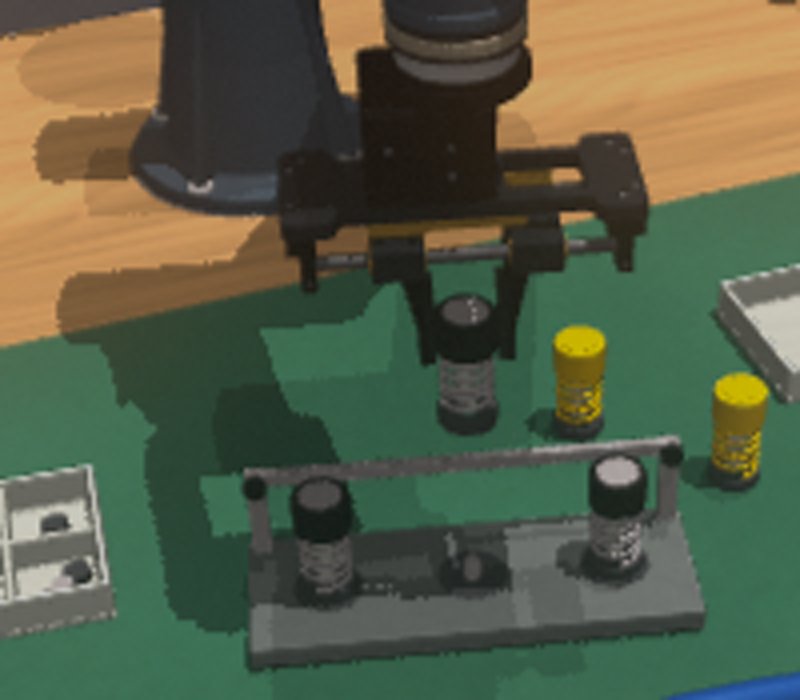

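The middle spring hangs upright from the jaws at (467,365), and the other two are still on their pins. Carrying it to the tray.

```bash
python3 -m handwheel '[[0,0,0,-0.03,0.06,0,0.3],[0,0,0,-0.08,0.16,0,0.3],[0,0,0,-0.13,0.27,0,0.3],[0,0,0,-0.18,0.38,0,0.3],[0,0,0,-0.24,0.49,0,0.3],[0,0,0,-0.29,0.6,0,0.3],[0,0,0,-0.35,0.71,0,0.3],[0,0,0,-0.4,0.82,0,0.3],[0,0,0,-0.45,0.92,0,0.3],[0,0,0,-0.48,0.98,0,0.3]]'; python3 -m handwheel '[[0,0,0,-0.05,0.1,0,0.3],[0,0,0,-0.1,0.2,0,0.3],[0,0,0,-0.15,0.3,0,0.3],[0,0,0,-0.2,0.4,0,0.3],[0,0,0,-0.25,0.5,0,0.3],[0,0,0,-0.3,0.6,0,0.3],[0,0,0,-0.33,0.67,0,0.3],[0,0,0,-0.34,0.69,0,0.3],[0,0,0,-0.34,0.69,0,0.3],[0,0,0,-0.34,0.69,0,0.3]]'
python3 - <<'E'
from h import *
s=manip.get_state();print(s['position'],s['force'],s['opening'],s['tcp_rot'])
shot('scene','t1',(200,40,400,190),4)
shot('top','t2',(80,180,240,300),5)
E
```

```text
time_s: 18.0
position: [0.4933, 0.1777, 0.1907]
tcp_rot: [-0.41, -3.11, 0.001]
force: [-0.4, 0.3, -1.6]
opening: 0.0353
time_s: 18.83
position: [0.425, 0.3153, 0.1902]
tcp_rot: [-0.409, -3.109, 0.003]
force: [0.4, 0.4, -1.0]
opening: 0.0352
[0.42504173 0.31528064 0.19023553] [ 0.41092909  0.42776023 -0.98240383] 0.03522562552031864 [-4.08828170e-01 -3.10943379e+00  2.76873202e-03]
```

View pics/t1.png

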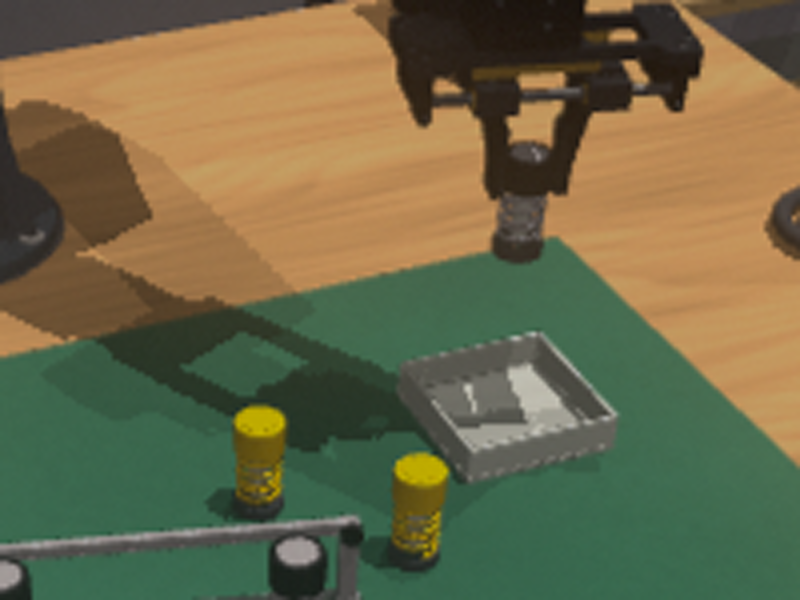

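The spring is held above and behind the tray in this view, and the tray rim corners are at (402,375), (541,335), (615,415) and (470,478). I'll check the lean and the tray centre against the scene camera.

```bash
python3 - <<'E'
from h import *
d=load('t1'); f=lambda x,y:((x+.5)/4-.5+200,(y+.5)/4-.5+40)
C=[back(d,f(x,y),.03) for x,y in((402,375),(541,335),(615,415),(470,478))]
print(np.round(C,3),np.mean(C,0))
x,y,z=.425,.3153,.1902
P=proj(d,[[x,y,z-.0477+.075],[x,y,z-.0477+.01],[x,y,z-.0477]]); print(((P-[200,40]+.5)*4-.5).round())
for e in (0.02,-0.02):
  for ax in(0,1):
    q=np.array([x,y,z-.0477]); q[ax]+=e; print(e,ax,((proj(d,q)-[200,40]+.5)*4-.5).round())
E
```

```text
[[0.388 0.255 0.03 ]
 [0.38  0.377 0.03 ]
 [0.492 0.375 0.03 ]
 [0.519 0.243 0.03 ]] [0.44450828 0.31250338 0.03      ]
[[526. 152.]
 [516. 238.]
 [514. 250.]]
0.02 0 [[528. 264.]]
0.02 1 [[539. 245.]]
-0.02 0 [[501. 237.]]
-0.02 1 [[489. 256.]]
```

View pics/t2.png

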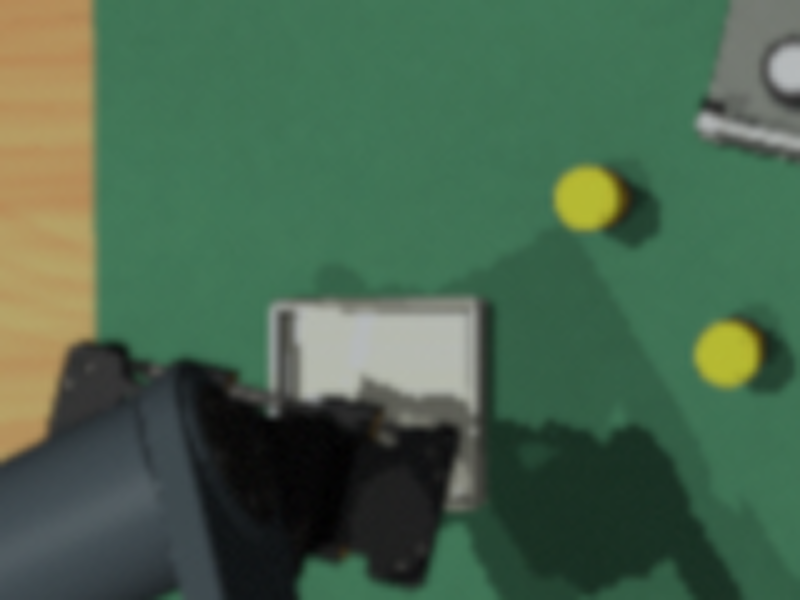

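The held spring's axis matches the projected vertical within about 1°, and the tray centre is about (.433,.314). Lowering it, with the last bit slow.

```bash
python3 -m handwheel '[[0,0,0,0.03,0,-0.05,0.3],[0,0,0,0.05,-0.005,-0.15,0.3],[0,0,0,0.05,-0.005,-0.25,0.3],[0,0,0,0.05,-0.005,-0.35,0.3],[0,0,0,0.05,-0.005,-0.45,0.3],[0,0,0,0.05,-0.005,-0.53,0.3],[0,0,0,0.05,-0.005,-0.6,0.3],[0,0,0,0.05,-0.005,-0.64,0.3],[0,0,0,0.05,-0.005,-0.65,0.3],[0,0,0,0.05,-0.005,-0.65,0.3],[0,0,0,0.05,-0.005,-0.65,0.3]]'
python3 - <<'E'
from h import *
s=manip.get_state();print(s['position'],s['force'],s['tcp_rot'])
shot('scene','t3',(230,60,390,180),5)
E
```

```text
time_s: 19.85
position: [0.4363, 0.3138, 0.0608]
tcp_rot: [-0.412, -3.11, 0.001]
force: [0.4, 0.7, -1.6]
opening: 0.0354
[0.43632939 0.31378966 0.0607595 ] [ 0.39212249  0.68230465 -1.59763398] [-4.12137573e-01 -3.11020687e+00  1.34715808e-03]
```

View pics/t3.png

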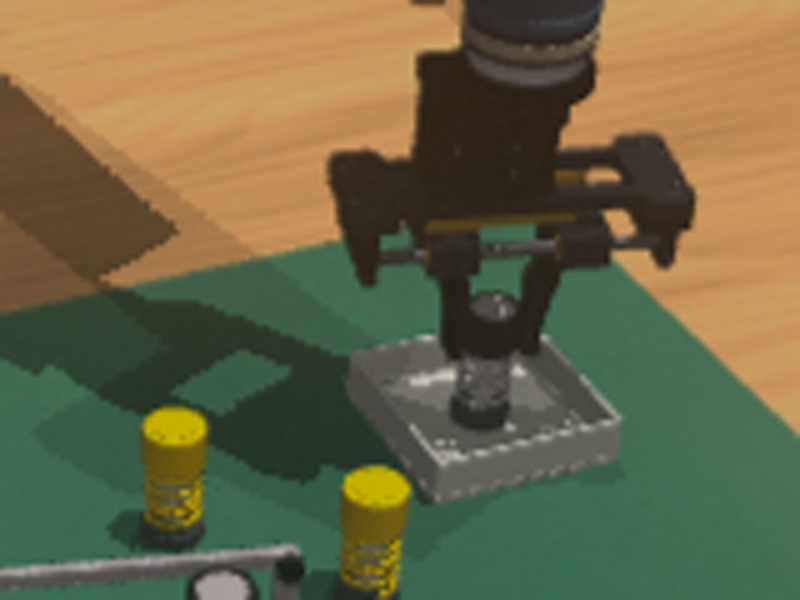

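The foot is inside the tray around (480,410), about 9 mm above the floor. Easing it down.

```bash
python3 -m handwheel '[[0,0,0,0,0,-0.01,0.3],[0,0,0,0,0,-0.02,0.3],[0,0,0,0,0,-0.03,0.3],[0,0,0,0,0,-0.035,0.3],[0,0,0,0,0,-0.04,0.3],[0,0,0,0,0,-0.042,0.3],[0,0,0,0,0,-0.042,0.3],[0,0,0,0,0,-0.042,0.3]]'
```

```text
time_s: 20.57
position: [0.4364, 0.314, 0.0527]
tcp_rot: [-0.412, -3.111, 0.001]
force: [-0.3, 0.2, -2.1]
opening: 0.0355
```

```bash
python3 -m handwheel '[[0,0,0,0,0,-0.003,0.3],[0,0,0,0,0,-0.006,0.3],[0,0,0,0,0,-0.009,0.3],[0,0,0,0,0,-0.009,0.3],[0,0,0,0,0,-0.009,0.3]]'
```

```text
time_s: 20.98
position: [0.4365, 0.314, 0.0511]
tcp_rot: [-0.412, -3.111, 0.001]
force: [-0.7, -0.4, 3.0]
opening: 0.0354
```

Touchdown: the force went from -2 to +3 N. Releasing slowly, then going straight up.

```bash
python3 -m handwheel '[[0,0,0,0,0,0.001,0.45],[0,0,0,0,0,0.001,0.5],[0,0,0,0,0,0.001,0.6],[0,0,0,0,0,0.001,0.7],[0,0,0,0,0,0.001,0.75],[0,0,0,0,0,0.001,0.75],[0,0,0,0,0,0.001,0.75],[0,0,0,0,0,0.001,0.75]]'
python3 -m handwheel '[[0,0,0,0,0,0.05,0.75],[0,0,0,0,0,0.12,0.75],[0,0,0,0,0,0.25,0.75],[0,0,0,0,0,0.4,0.75],[0,0,0,0,0,0.6,0.75],[0,0,0,0,0,0.75,0.75],[0,0,0,0,0,0.75,0.75],[0,0,0,0,0,0.75,0.75]]'
python3 - <<'E'
from h import *
s=manip.get_state();print(s['position'],s['force'],s['opening'])
shot('scene','e1',scale=1.5); d=load('e1'); save(d['p'],'e1c',(170,80,390,235),3.6)
E
```

```text
time_s: 21.65
position: [0.4365, 0.314, 0.0513]
tcp_rot: [-0.412, -3.111, 0.001]
force: [0.1, 0.9, 0.2]
opening: 0.0643
time_s: 22.32
position: [0.4376, 0.3146, 0.204]
tcp_rot: [0.412, 3.113, 0.004]
force: [-0.0, -0.0, -1.4]
opening: 0.0654
[0.43764109 0.31456825 0.20395942] [-0.034567   -0.02834374 -1.41733292] 0.06540349873444376
```

View pics/e1c.png

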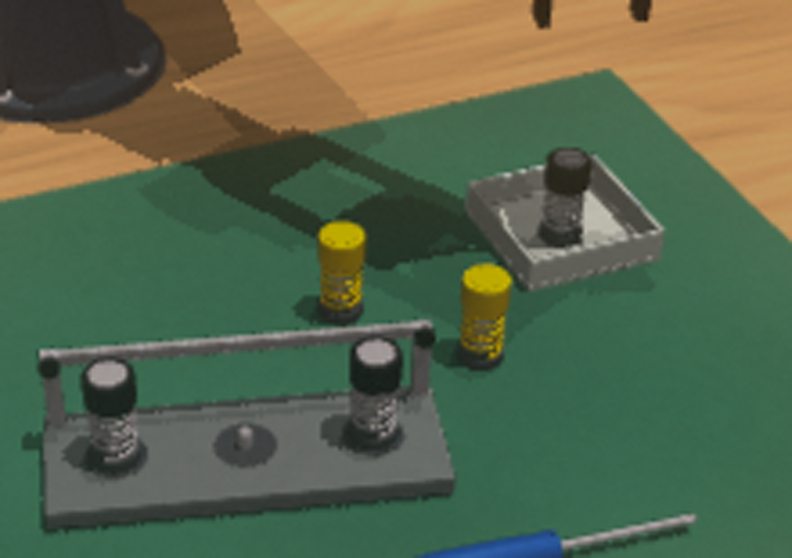

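The spring stands upright in the tray at (565,195). The two good springs are on their pins at (110,410) and (375,390), with the middle pin bare and everything else unmoved. The gripper is clear, so I'm handing in.

```bash
python3 -c "
from plant import job_done
print(job_done())"
```

```text
the job is handed in; nothing more can be done
None
```

The middle spring was the soft one. It now stands upright in the plain reject tray, and I handed the job in at about 22 s.

| Spring (robot's left to right) | Load held about 1 s | Cap top height | Against the 84 mm gauge |
|---|---|---|---|
| Left | about 11.5 N | about 88 mm | above, good |
| Middle | about 11.6 N | about 79 mm | below, soft |
| Right | about 11.3 N | about 88 mm | above, good |

- **How I judged the caps:** I took the cap-top heights from the measured finger position, and the pictures agreed. The force readings are noisy by about 1 N and read about 0.5 N low, so the true loads are close to 12 N. No reading came near 20 N.
- **Placing:** I set the spring down with about 3 N of contact before letting go.
- **Last picture:** It shows the spring upright in the tray, both good springs on their pins, and the yellow look-alikes unmoved. The gripper was well clear. I didn't re-check the grease jar and bearing cup up close, but the arm never went near them.
- **Disagreements:** The two cameras differed by up to about 5 mm on the springs, and by about 12 mm on the tray centre because of a doubtful corner pick. I used the top-camera value for the tray, and the spring landed well inside the walls.

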